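# Load the large cell into a spring-contact battery holder

### The arm

A 6-joint arm with a two-finger parallel gripper is mounted at the origin on a cart in front of the work surface, level with it; the furniture and walls round the work are solid. World frame = base frame: x ahead of the robot, y to its left, z up, the work surface at z = 0. Lengths are in m, angles in rad, forces in N, time in s.
With the tool pointing down it reaches from about 0.375 to 0.975 m from the base axis. Payload 3.8 kg.
Tool frame: the origin (TCP) lies on the mounting face of the last link; the fingertips stand 173 mm ahead of it and the grasp point (between the pads) lies 155 mm ahead of it; z points along the fingers, y is the line along which they close (so a half turn about z gives the same grasp; the last joint's range is limited). The gripper opens to 85 mm and grips with 20 to 120 N. Pads are 22 mm wide; open, the fingers measure 114 mm over their backs; the gripper's body (76 mm by 85 mm) begins 54 mm behind the grasp point. The pads swing forward as they close: fully open they stand 13 mm farther back than shut.
Start: joints at [-1.141, 0.264, 1.604, -0, 1.274, -0.037], TCP at [0.304, -0.603, 0.405] pointing down, gripper open.
Joint ranges: [-2.63, 2.63], [-0.94, 2.18], [0.31, 2.57], [-1.31, 4.45], [0, 2.66], [-2.55, 2.55]. Speed limits (rad/s): [2.57, 2.57, 3.14, 3.14, 3.14, 3.14].

### API

Orientations are given as a rotation vector (axis times angle).
In Python, from workcell import bot gives the robot as it stands.
- The arm moves only by the tool drive_tool, never from a script. Its argument "increments" is a list of rows, each an object with "delta_pos": the shift along the tool's x, y, z in mm, a list of three; "turn": the turn about the tool's z in rad; "jaw": the opening, from -1 (shut) to 1 (fully open). A call has 1 to 8 rows; each row shifts and turns the commanded pose from where the row before left it, along the tool's axes as they then stand; what a row does not reach is not made up. A row lasts 1/12 s, in which the tool goes at most 41.7 mm and 7.16 degrees, less where a joint would pass 70% of its speed; a pose out of reach is approached as far as the arm can. A call is refused whole if a number of a shift passes 41.7 or a number of a turn 0.125, either way. A call with a gripper value outside its range is refused whole. The fingers move at their own pace and stop on an object; "grip_force" is the grip in N (left out, the last holds). Time passes only in rows, so rows that do not move let the fingers close. It gives the time, the measured TCP pose, the force, the opening and the grip force at its end, in the units of the state.
- bot.read_state(): the state, without advancing time (a new reading comes with each control period).
- bot.read_camera(name): name is "side" or "top" or "wrist"; returns a dict with "pixels" (420x560x3 uint8, red, green, blue), "fovy" (degrees; the focal length in pixels is half the picture's height over the tangent of half this angle, whatever the lens; pixels are square), "cx", "cy" (the principal point, pixels), "camera_from_world" (4x4, takes a point from world to camera coordinates); the wrist camera has in their place "hand_eye" (4x4, takes a point from camera to tool coordinates, whose origin is the TCP and whose axes are the flange's). Camera axes: x right, y down, z forward; pixel columns grow to the right and rows downward; lengths in m; the calibration is good to about 2 mm. A picture is of the moment at which its call begins: read the wrist's pose just before it. There is no depth.
- bot.finish_job(): hands the job in; it is judged then, once.
The state is a dict: "time": time; "q": joint angles; "joint_vel": joint speeds; "joint_torque": joint torques, N m; "tool_pos": TCP position; "tcp_rot": TCP orientation; "wrist_force": force on the tool from outside, world axes, zero at the start; "torque": the same for the moment, N m; "width": opening from 0.0 (shut) to 1.0 (fully open); "grip_force": force on a finger pad.
Only numpy, scipy, OpenCV 4.12 (cv2) and the standard library are available. Lean on these libraries where they do the work, as an engineer would, in place of code of your own. Each camera call takes 0.05 s, during which the arm holds its last target. There are 200 camera calls.

### The job

Take the larger of the two round battery cells from the black tray and load it into the grey battery holder: push its flat end against the sprung brass plate, then let its other end (the one with the small nub) down behind the end stop, so that it lies level in the holder, fully home and held by the spring. Let go of it, and leave the smaller cell in its place in the tray.

Things in the scene. Friction and masses are not known exactly. Their poses are not given: they have to be found in the camera images.
- large_cell_centre (a point): Middle of the large cell's axis. Dark round battery, 34 mm diameter, 61 mm long, 0.14 kg, lying along its own x, which points from nub end (nub 11 mm wide, 1.5 mm proud, in the 61) to flat end, within 30 deg of world x. Lies in a V seat of a fixed black tray (86 x 150, base 4 mm thick), axis 27 mm up; fingers have free room down to the base within 14 mm of its middle.
- small_cell_centre (a point): Middle of the axis of the small cell, not wanted: same look, 26 mm diameter, 50 mm long, in the tray's other V seat, parallel to the large cell and 74 mm from it axis to axis, axis 21 mm up. Which seat holds which cell varies.
- holder: Grey battery holder, fixed, base 122 x 54 x 8 mm. Origin: table height, under the inner face of its end stop, mid-width; x level from stop to spring, z up. Stop: x -6 to 0, top 34 mm high. Two V seats (x 11.5, 49.5; each 8 long) centre the cell sideways; between them fingers fit down to the base. Loaded cell's centre: x 30.5, y 0, z 31 mm, its x along the holder's x, nub at the stop.
- spring_plate (a joint): Travel of the upright brass plate in front of the coil spring, m: 0 free, 0.020 limit, springs back. In holder axes its face is at x = 55 mm when free, moves to +x, 26 mm wide, z 16 to 72 mm; behind it at x = 80 stands the 76 mm tall housing with two knobs 12 mm higher. Push: 1.4 N at first, 350 N/m more, 8.4 N at the limit. A loaded cell keeps it in by 6 mm.
Mind the look-alikes: they are no part of the job. What is shaped like the part that bears large_cell_centre but blue or purple is not meant.

How it is judged:
By the outcome, as a careful person would: the job done as asked, in the order asked, and still so for the second after the job is handed in, with the robot touching nothing.
It also fails if it takes over 40 s, if anything falls off the work surface, if the arm or the gripper's body presses on something with over 40 N, if the wrist force passes 120 N, or if a joint passes its speed limit or range.

## Working session

There is one attempt and no reset: what is moved stays moved. The work goes in short steps, Python scripts to look and compute and a tool call to move; the robot and the scene stay as the last step left them, time stands still between calls to the robot, and variables do not carry over. Pictures are saved under pics/ and viewed, at most 10 in all, crops included, and the job is handed in when it is done.

Besides the shell and the picture viewer there is one more tool, called after "Emit:" as name(argument=value, ...), one argument or row to a line, values as JSON. drive_tool: Moves the arm, as the interface text tells. Its arguments: {"type":"object","properties":{"increments":{"type":"array"},"grip_force":{"type":"number"}},"required":["increments"]}

```bash
mkdir -p pics; ls; cat > h.py <<'E'
import numpy as np,cv2
from scipy.spatial.transform import Rotation as R
from workcell import bot
def snap(n,f):
    s=bot.read_state(); c=bot.read_camera(n)
    cv2.imwrite(f'pics/{f}.png',c['pixels'][:,:,::-1]); 
    h=c['pixels'].shape[0]; foc=h/2/np.tan(np.radians(c['fovy'])/2)
    if n=='wrist':
        T=np.eye(4);T[:3,:3]=R.from_rotvec(s['tcp_rot']).as_matrix();T[:3,3]=s['tool_pos']
        M=T@np.array(c['hand_eye'])
    else: M=np.linalg.inv(np.array(c['camera_from_world']))
    np.savez(f'pics/{f}.npz',M=M,f=foc,cx=c['cx'],cy=c['cy']); return c
def ray(f,u,v,z):
    d=np.load(f'pics/{f}.npz');r=d['M'][:3,:3]@[(u-d['cx'])/d['f'],(v-d['cy'])/d['f'],1];o=d['M'][:3,3]
    return o+r*(z-o[2])/r[2]
def proj(f,p):
    d=np.load(f'pics/{f}.npz');q=np.linalg.inv(d['M'])@[*p,1];return q[:2]/q[2]*d['f']+[d['cx'],d['cy']]
E
python3 - <<'E'
from h import *
print(bot.read_state())
for n in('top','side'):
    c=snap(n,n+'0');d=np.load(f'pics/{n}0.npz');print(d['M'].round(3),d['f'],c['cx'],c['cy'])
E
```

```text
pics
{'time': 0.0, 'q': array([-1.14091836e+00,  2.64769861e-01,  1.60535473e+00, -3.39415909e-05,
        1.27369369e+00, -3.69346773e-02]), 'joint_vel': array([ 0.0004975 ,  0.00167188, -0.00023513, -0.00027553, -0.00023418,
       -0.00143957]), 'joint_torque': array([ 8.73797362e-04, -5.15105367e+01, -3.67317009e+01,  8.52141943e-05,
        1.29033043e-02,  1.11025250e-05]), 'tool_pos': array([ 0.30361174, -0.60249028,  0.40336074]), 'tcp_rot': array([-3.05428464e+00, -7.26139623e-01,  7.31931106e-04]), 'wrist_force': array([-0.43424638,  0.50140358, -0.62968879]), 'torque': array([0.02157647, 0.00493109, 0.00927342]), 'grip_force': 0.0, 'width': 0.9964294293094121}
[[-0.011 -0.999  0.051  0.459]
 [-1.     0.01  -0.026  0.207]
 [ 0.025 -0.051 -0.998  0.913]
 [ 0.     0.     0.     1.   ]] 507.6413996391641 282.41980863429086 206.0678447305377
[[ 0.995 -0.072  0.073  0.463]
 [-0.102 -0.64   0.761 -0.47 ]
 [-0.008 -0.765 -0.644  0.605]
 [ 0.     0.     0.     1.   ]] 502.255513539922 279.80554703708793 206.83982250029874
```

View pics/top0.png

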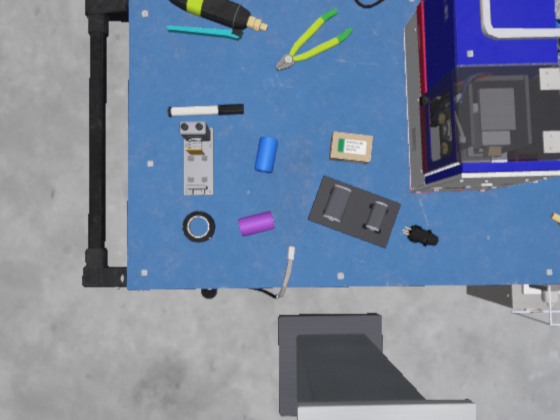

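View pics/side0.png

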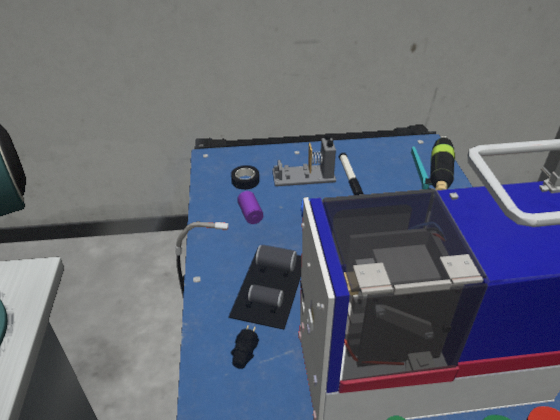

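The top view shows the tray centred near (354,211), with the large cell at about (338,203) and the small one at (376,216). The holder runs from its stop at (198,190) up to its housing at (194,130), and a tall machine stands at the right. The side view agrees. I'll enlarge both areas.

```bash
python3 - <<'E'
from h import *
i=cv2.imread('pics/top0.png')
a=cv2.resize(i[170:250,305:405],None,fx=4,fy=4,interpolation=3);b=cv2.resize(i[115:205,165:235],None,fx=5.5,fy=5.5,interpolation=3)
o=np.zeros((500,800,3),np.uint8);o[:320,:400]=a;o[:495,410:795]=b
cv2.imwrite('pics/crop0.png',o)
for n,u,v,z in[('large',338,203,.027),('small',376,216,.021),('stop',198,190,.034),('hous',194,130,.088),('mach',410,190,.2),('machtop',425,185,.3),('tray',354,211,.004)]:print(n,ray('top0',u,v,z).round(3))
E
```

```text
large [0.508 0.087 0.027]
small [0.485 0.019 0.021]
stop [0.533 0.33  0.034]
hous [0.627 0.329 0.088]
mach [0.516 0.008 0.2  ]
machtop [0.514 0.017 0.3  ]
tray [0.495 0.055 0.004]
```

View pics/crop0.png

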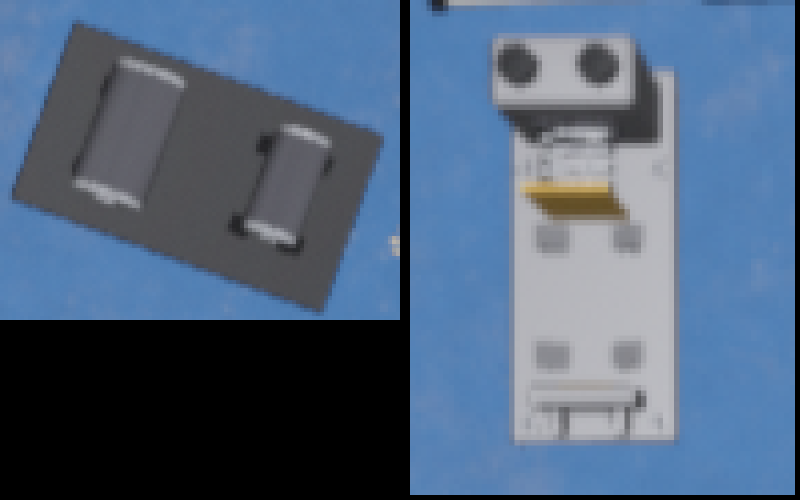

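The crop shows the large cell with its nub end at the lower left (crop (105,195), full picture about (331,219)) and its flat end at (152,65), about (343,186). The holder's brass plate is at crop (570,200) and its stop at (585,395). Next I'll check the obstacle heights and the yaws.

```bash
cat >> h.py <<'E'
def tri(a,ua,b,ub):
    L=[]
    for f,(u,v) in((a,ua),(b,ub)):
        d=np.load(f'pics/{f}.npz');r=d['M'][:3,:3]@[(u-d['cx'])/d['f'],(v-d['cy'])/d['f'],1];L.append((d['M'][:3,3],r/np.linalg.norm(r)))
    (o,r),(p,s)=L;t=np.linalg.lstsq(np.c_[r,-s],p-o,rcond=None)[0]
    return ((o+r*t[0]+p+s*t[1])/2).round(3),np.linalg.norm(o+r*t[0]-p-s*t[1]).round(4)
E
python3 - <<'E'
from h import *
print('box',tri('top0',(514,287),'side0',(62,262)))
print('mach',tri('top0',(425,187),'side0',(313,200)))
print('mach2',tri('top0',(410,190),'side0',(306,201)))
A=lambda x,y:(305+x/4,170+y/4); B=lambda x,y:(165+(x-410)/5.5,115+y/5.5)
def seg(n,p,q,z):
    p=ray('top0',*p,z);q=ray('top0',*q,z);d=q-p;print(n,p.round(4),q.round(4),((p+q)/2).round(4),'len',np.hypot(*d[:2]).round(4),'yaw',np.arctan2(d[1],d[0]).round(3))
seg('large',A(107,193),A(153,68),.030)
seg('traybotL-R edge',A(78,22),A(383,133),.004)
seg('trayleft',A(12,197),A(78,22),.004)
seg('trayright',A(322,312),A(383,133),.004)
seg('traybot',A(12,197),A(322,312),.004)
seg('holdL',B(512,438),B(512,150),.008)
seg('holdR',B(677,438),B(674,72),.008)
seg('stopinner',B(530,385),B(642,385),.034)
seg('basefront',B(512,438),B(677,438),.008)
seg('platetop',B(524,184),B(612,184),.072)
E
```

```text
box (array([ 0.339, -0.123,  0.263]), np.float64(0.0939))
mach (array([ 0.533, -0.009,  0.221]), np.float64(0.0283))
mach2 (array([0.529, 0.008, 0.206]), np.float64(0.0254))
large [0.4818 0.0987 0.03  ] [0.5363 0.0776 0.03  ] [0.509  0.0881 0.03  ] len 0.0584 yaw -0.369
traybotL-R edge [0.5597 0.1073 0.004 ] [ 0.5082 -0.0298  0.004 ] [0.5339 0.0387 0.004 ] len 0.1465 yaw -1.93
trayleft [0.4811 0.1382 0.004 ] [0.5597 0.1073 0.004 ] [0.5204 0.1228 0.004 ] len 0.0844 yaw -0.374
trayright [ 4.28e-01 -4.00e-04  4.00e-03] [ 0.5082 -0.0298  0.004 ] [ 0.4681 -0.0151  0.004 ] len 0.0854 yaw -0.351
traybot [0.4811 0.1382 0.004 ] [ 4.28e-01 -4.00e-04  4.00e-03] [0.4546 0.0689 0.004 ] len 0.1485 yaw -1.936
holdL [0.5271 0.3597 0.008 ] [0.621  0.3596 0.008 ] [0.5741 0.3596 0.008 ] len 0.0939 yaw -0.001
holdR [0.5266 0.3065 0.008 ] [0.6463 0.307  0.008 ] [0.5865 0.3067 0.008 ] len 0.1197 yaw 0.004
stopinner [0.5418 0.3497 0.034 ] [0.5415 0.3146 0.034 ] [0.5417 0.3321 0.034 ] len 0.0351 yaw -1.58
basefront [0.5271 0.3597 0.008 ] [0.5266 0.3065 0.008 ] [0.5269 0.3331 0.008 ] len 0.0532 yaw -1.58
platetop [0.5992 0.3452 0.072 ] [0.599  0.3187 0.072 ] [0.5991 0.332  0.072 ] len 0.0265 yaw -1.578
```

Large cell: (0.509, 0.088), yaw about -0.365. Holder origin: (0.542, 0.332), yaw about 0. The sizes match the given ones. Before moving, I'll check what is around the gripper.

```bash
python3 - <<'E'
from h import *
snap('wrist','w0');print(np.load('pics/w0.npz')['M'].round(3))
s=bot.read_state();print(R.from_rotvec(s['tcp_rot']).as_matrix().round(3))
E
```

```text
[[ 0.451 -0.843 -0.293  0.379]
 [-0.893 -0.427 -0.145 -0.564]
 [-0.003  0.327 -0.945  0.372]
 [ 0.     0.     0.     1.   ]]
[[ 0.893  0.45  -0.001]
 [ 0.45  -0.893  0.002]
 [ 0.    -0.002 -1.   ]]
```

View pics/w0.png

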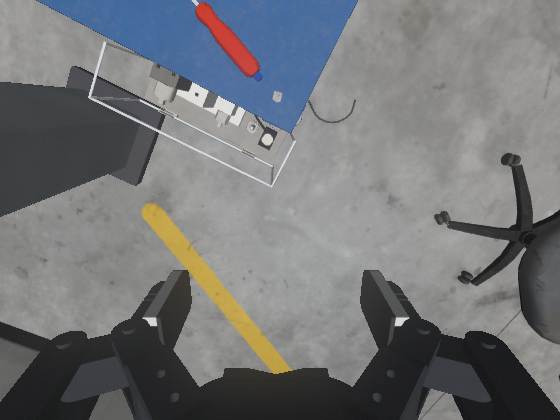

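The wrist view shows a clear box with white edges by the table edge (corners (90,97), (272,186), (105,43)), which is an obstacle on the way. I'll work out its height.

```bash
python3 - <<'E'
from h import *
i=cv2.imread('pics/top0.png');w=cv2.imread('pics/w0.png')
o=np.zeros((480,800,3),np.uint8)
o[:400,:400]=cv2.resize(i[270:350,480:560],None,fx=5,fy=5,interpolation=3)
o[:480,410:790]=cv2.resize(w[30:198,70:203],(380,480),interpolation=3)
cv2.imwrite('pics/c1.png',o)
for z in(0,.1,.2,.3):print(z,[ray('w0',*p,z).round(3)[:2] for p in((90,97),(272,186),(105,43),(295,140))])
E
```

```text
0 [array([ 0.29 , -0.366]), array([ 0.291, -0.602]), array([ 0.353, -0.366]), array([ 0.355, -0.601])]
0.1 [array([ 0.314, -0.419]), array([ 0.314, -0.592]), array([ 0.36 , -0.419]), array([ 0.361, -0.591])]
0.2 [array([ 0.338, -0.472]), array([ 0.338, -0.582]), array([ 0.367, -0.472]), array([ 0.368, -0.581])]
0.3 [array([ 0.361, -0.525]), array([ 0.361, -0.571]), array([ 0.374, -0.525]), array([ 0.374, -0.571])]
```

View pics/c1.png

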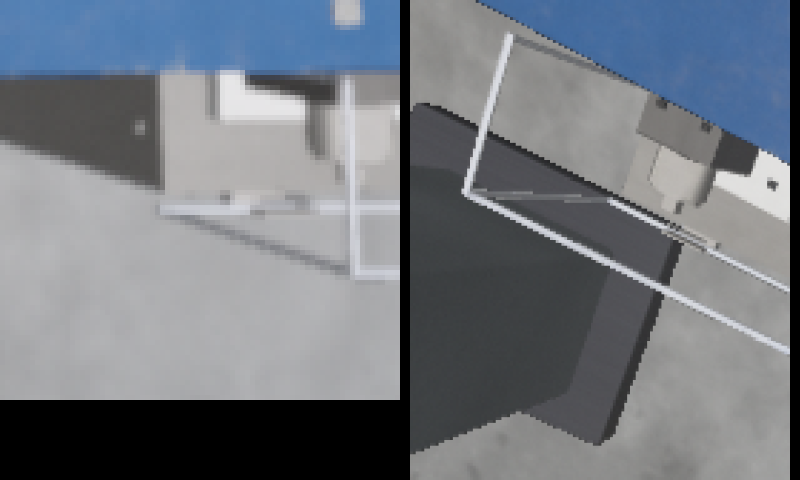

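The top crop shows the box's near upper corner at about (550.6,324.6), which is (90,97) in the wrist view.

```bash
python3 - <<'E'
from h import *
print(tri('top0',(550.6,324.6),'w0',(90,97)))
E
```

```text
(array([ 0.275, -0.332, -0.063]), np.float64(0.0009))
```

The clear box's top is at z = -0.063, below the table top, so it's no obstacle. I'll write a row planner and set out.

```bash
cat >> h.py <<'E'
def plan(p,yaw,n):
    s=bot.read_state();m=R.from_rotvec(s['tcp_rot']).as_matrix();y=np.arctan2(m[1,0],m[0,0]);q=s['tool_pos']
    dy=(yaw-y+np.pi)%(2*np.pi)-np.pi;d=(np.array(p)-q)*1000/n
    print('at',q.round(4),'yaw',y.round(4),'F',s['wrist_force'].round(1),'w',round(s['width']*85,1),'g',s['grip_force'],'t',s['time'],'q',s['q'].round(2))
    for k in range(n):
        a=y+dy/n*k;print([round(float(v),1) for v in(d[0]*np.cos(a)+d[1]*np.sin(a),d[0]*np.sin(a)-d[1]*np.cos(a),-d[2])],round(-dy/n,4))
E
python3 -c "
from h import *
plan((.43,.07,.36),2.777,20)"
```

```text
at [ 0.3037 -0.6025  0.4037] yaw 0.4668 F [ 0.9  0.1 -0.1] w 84.9 g 0.0 t 0.15 q [-1.14  0.26  1.61  0.    1.27 -0.04]
[20.8, -27.2, 2.2] -0.1155
[23.8, -24.6, 2.2] -0.1155
[26.4, -21.7, 2.2] -0.1155
[28.8, -18.5, 2.2] -0.1155
[30.7, -15.1, 2.2] -0.1155
[32.2, -11.4, 2.2] -0.1155
[33.4, -7.6, 2.2] -0.1155
[34.0, -3.7, 2.2] -0.1155
[34.2, 0.2, 2.2] -0.1155
[34.0, 4.1, 2.2] -0.1155
[33.3, 8.0, 2.2] -0.1155
[32.1, 11.8, 2.2] -0.1155
[30.5, 15.4, 2.2] -0.1155
[28.6, 18.8, 2.2] -0.1155
[26.2, 22.0, 2.2] -0.1155
[23.5, 24.9, 2.2] -0.1155
[20.5, 27.4, 2.2] -0.1155
[17.2, 29.6, 2.2] -0.1155
[13.6, 31.4, 2.2] -0.1155
[9.9, 32.7, 2.2] -0.1155
```

Emit:
drive_tool(
  increments=[
    {"delta_pos": [20.8, -27.2, 1], "turn": -0.1155, "jaw": 1},
    {"delta_pos": [23.8, -24.6, 1], "turn": -0.1155, "jaw": 1},
    {"delta_pos": [26.4, -21.7, 1], "turn": -0.1155, "jaw": 1},
    {"delta_pos": [28.8, -18.5, 1], "turn": -0.1155, "jaw": 1},
    {"delta_pos": [30.7, -15.1, 1], "turn": -0.1155, "jaw": 1},
    {"delta_pos": [32.2, -11.4, 1], "turn": -0.1155, "jaw": 1},
    {"delta_pos": [33.4, -7.6, 1], "turn": -0.1155, "jaw": 1},
    {"delta_pos": [34, -3.7, 1], "turn": -0.1155, "jaw": 1},
  ],
)

```text
time: 0.82
tool_pos: [0.3543, -0.3321, 0.3963]
tcp_rot: [-2.406, -2.019, -0.0]
wrist_force: [1.4, 0.2, 1.0]
width: 0.995
grip_force: 0.0
```

```bash
python3 -c "
from h import *
plan((.43,.07,.36),2.777,13)"
```

```text
at [ 0.3543 -0.3321  0.3963] yaw 1.3961 F [1.4 0.2 1. ] w 84.6 g 0.0 t 0.8167 q [-0.8  -0.09  2.01  0.    1.23 -0.63]
[31.5, 0.4, 2.8] -0.1062
[31.3, 3.7, 2.8] -0.1062
[30.7, 7.0, 2.8] -0.1062
[29.8, 10.2, 2.8] -0.1062
[28.5, 13.3, 2.8] -0.1062
[27.0, 16.3, 2.8] -0.1062
[25.1, 19.0, 2.8] -0.1062
[22.9, 21.6, 2.8] -0.1062
[20.5, 23.9, 2.8] -0.1062
[17.9, 25.9, 2.8] -0.1062
[15.0, 27.7, 2.8] -0.1062
[12.0, 29.1, 2.8] -0.1062
[8.8, 30.2, 2.8] -0.1062
```

Emit:
drive_tool(
  increments=[
    {"delta_pos": [31.5, 0.4, 2.8], "turn": -0.106, "jaw": 1},
    {"delta_pos": [31.3, 3.7, 2.8], "turn": -0.106, "jaw": 1},
    {"delta_pos": [30.7, 7, 2.8], "turn": -0.106, "jaw": 1},
    {"delta_pos": [29.8, 10.2, 2.8], "turn": -0.106, "jaw": 1},
    {"delta_pos": [28.5, 13.3, 2.8], "turn": -0.106, "jaw": 1},
    {"delta_pos": [27, 16.3, 2.8], "turn": -0.106, "jaw": 1},
    {"delta_pos": [25.1, 19, 2.8], "turn": -0.106, "jaw": 1},
    {"delta_pos": [22.9, 21.6, 2.8], "turn": -0.106, "jaw": 1},
  ],
)

```text
time: 1.48
tool_pos: [0.4024, -0.085, 0.3741]
tcp_rot: [1.363, 2.83, 0.0]
wrist_force: [0.5, 0.1, -0.5]
width: 1.0
grip_force: 0.0
```

Emit:
drive_tool(
  increments=[
    {"delta_pos": [20.5, 23.9, 2.8], "turn": -0.106, "jaw": 0.3},
    {"delta_pos": [17.9, 25.9, 2.8], "turn": -0.106, "jaw": 0.3},
    {"delta_pos": [15, 27.7, 2.8], "turn": -0.106, "jaw": 0.3},
    {"delta_pos": [12, 29.1, 2.8], "turn": -0.106, "jaw": 0.3},
    {"delta_pos": [8.8, 30.2, 2.8], "turn": -0.106, "jaw": 0.3},
    {"delta_pos": [0, 0, 0], "turn": 0, "jaw": 0.3},
  ],
)

```text
time: 1.98
tool_pos: [0.4331, 0.0719, 0.3597]
tcp_rot: [-0.569, -3.089, -0.004]
wrist_force: [-0.3, -0.3, -0.6]
width: 0.651
grip_force: 0.0
```

```bash
python3 -c "
from h import *
plan((.509,.088,.30),2.777,3)"
```

```text
at [0.4331 0.0719 0.3597] yaw 2.777 F [-0.3 -0.3 -0.6] w 55.3 g 0.0 t 1.9833 q [ 0.11 -0.16  2.13  0.    1.17 -1.1 ]
[-21.7, 14.0, 19.9] -0.0
[-21.7, 14.0, 19.9] -0.0
[-21.7, 14.0, 19.9] -0.0
```

Emit:
drive_tool(
  increments=[
    {"delta_pos": [-21.7, 14, 20], "turn": 0, "jaw": 0.3},
    {"delta_pos": [-21.7, 14, 20], "turn": 0, "jaw": 0.3},
    {"delta_pos": [-21.7, 14, 20], "turn": 0, "jaw": 0.3},
    {"delta_pos": [0, 0, 0], "turn": 0, "jaw": 0.3},
  ],
)

```text
time: 2.32
tool_pos: [0.5106, 0.0835, 0.2955]
tcp_rot: [-0.582, -3.082, 0.003]
wrist_force: [-0.3, -1.1, -0.5]
width: 0.654
grip_force: 0.0
```

```bash
python3 -c "
from h import *
c=snap('wrist','w1');plan((.509,.088,.18),2.777,3)
cv2.imwrite('pics/w1b.png',cv2.resize(c['pixels'][:,:,::-1],(800,600)))
a=-.365;u=np.array([np.cos(a),np.sin(a),0])
for s in(-.0305,-.029,0,.0305):print(s,proj('w1',np.array([.509,.088,.027])+u*s)/.7)
for s in(-.0305,.0305):
  for t in(-.017,.017):print(s,t,(proj('w1',np.array([.509,.088,.027])+u*s+t*np.array([-u[1],u[0],0]))/.7).round())
"
```

```text
at [0.5092 0.0831 0.297 ] yaw 2.7682 F [-1.5 -0.3 -0.4] w 55.4 g 0.0 t 2.3667 q [ 0.11  0.06  2.05 -0.    1.04 -1.08]
[0.7, 1.5, 39.0] -0.0029
[0.6, 1.5, 39.0] -0.0029
[0.6, 1.5, 39.0] -0.0029
-0.0305 [400.01716686 250.9509813 ]
-0.029 [400.02417394 253.56462287]
0 [400.154349   302.11997232]
0.0305 [400.28121061 349.43940036]
-0.0305 -0.017 [370. 251.]
-0.0305 0.017 [430. 251.]
0.0305 -0.017 [372. 350.]
0.0305 0.017 [428. 349.]
```

View pics/w1b.png

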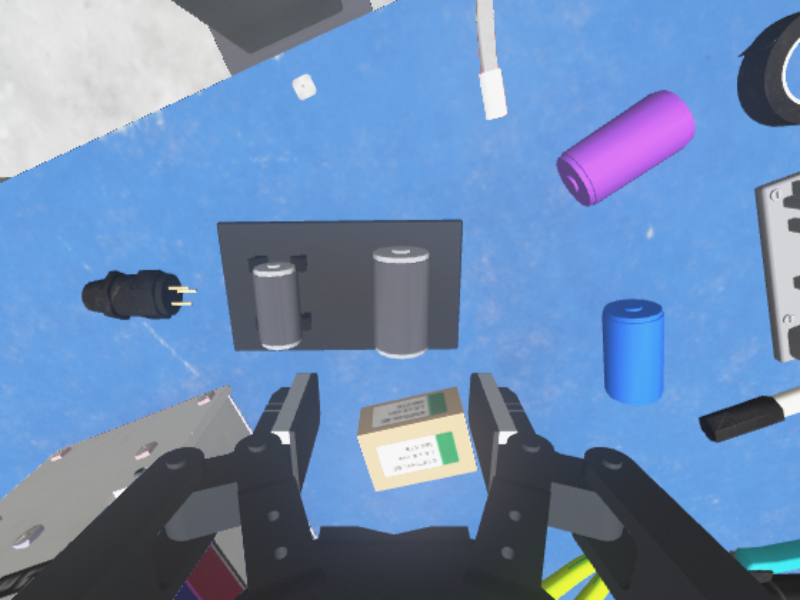

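The view shows the large cell upright at columns 374–429 (nub end up, rim rows 247–262, flat end's bottom arc at 357), the small cell at (277,305) and the holder at right. The prediction fits within about 1 mm across; I'll check it along the axis.

```bash
python3 -c "
from h import *
a=-.365;u=np.array([np.cos(a),np.sin(a),0])
for s in(-.029,.0305):
  for z in(.010,.027,.044):print(s,z,(proj('w1',np.array([.509,.088,z])+u*s)/.7).round(1))
w=cv2.imread('pics/w1.png');cv2.imwrite('pics/c2.png',cv2.resize(w[160:260,240:320],None,fx=6,fy=6,interpolation=3))
"
```

```text
-0.029 0.01 [399.7 247.4]
-0.029 0.027 [400.  253.6]
-0.029 0.044 [400.4 260.6]
0.0305 0.01 [399.9 338.1]
0.0305 0.027 [400.3 349.4]
0.0305 0.044 [400.7 362.2]
```

View pics/c2.png

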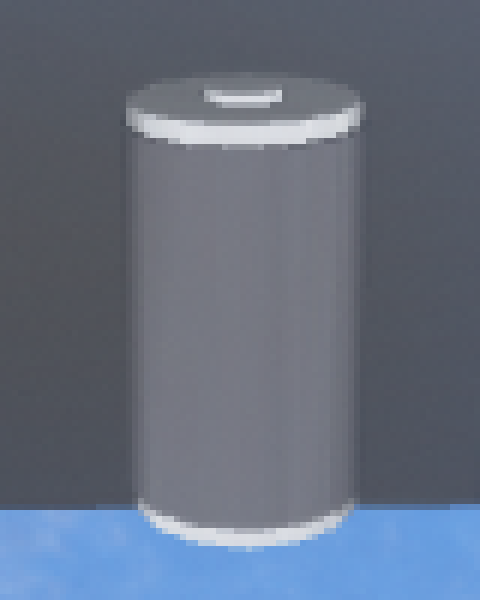

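The cell centre is about 1.5 mm nearer its nub end than estimated, so (0.508, 0.089).

```bash
python3 -c "
from h import *
plan((.507,.0895,.215),2.777,3)"
```

```text
at [0.5092 0.0831 0.297 ] yaw 2.7682 F [-1.5 -0.3 -0.4] w 55.4 g 0.0 t 2.3667 q [ 0.11  0.06  2.05 -0.    1.04 -1.08]
[1.5, 1.7, 27.3] -0.0029
[1.5, 1.7, 27.3] -0.0029
[1.4, 1.7, 27.3] -0.0029
```

Emit:
drive_tool(
  increments=[
    {"delta_pos": [1.5, 1.7, 27.3], "turn": -0.003, "jaw": 0.3},
    {"delta_pos": [1.5, 1.7, 27.3], "turn": -0.003, "jaw": 0.3},
    {"delta_pos": [1.5, 1.7, 27.3], "turn": -0.003, "jaw": 0.3},
    {"delta_pos": [0, 0, 0], "turn": 0, "jaw": 0.3},
    {"delta_pos": [0, 0, 0], "turn": 0, "jaw": 0.3},
  ],
)

```text
time: 2.78
tool_pos: [0.5051, 0.0892, 0.2179]
tcp_rot: [-0.568, -3.086, 0.002]
wrist_force: [0.5, -0.7, 1.2]
width: 0.649
grip_force: 0.0
```

```bash
python3 -c "
from h import *
plan((.507,.0895,.18),2.777,2)"
```

```text
at [0.5051 0.0892 0.2179] yaw 2.7773 F [ 0.5 -0.7  1.2] w 55.2 g 0.0 t 2.7833 q [ 0.13  0.16  2.11 -0.    0.88 -1.08]
[-0.8, 0.5, 18.9] 0.0001
[-0.8, 0.5, 18.9] 0.0001
```

Emit:
drive_tool(
  increments=[
    {"delta_pos": [-0.8, 0.5, 19], "turn": 0, "jaw": 0.3},
    {"delta_pos": [-0.8, 0.5, 19], "turn": 0, "jaw": 0.3},
    {"delta_pos": [0, 0, 0], "turn": 0, "jaw": 0.3},
    {"delta_pos": [0, 0, 0], "turn": 0, "jaw": 0.3},
  ],
)

```text
time: 3.12
tool_pos: [0.5087, 0.0899, 0.1819]
tcp_rot: [0.569, 3.089, 0.0]
wrist_force: [-1.1, -0.5, -0.0]
width: 0.649
grip_force: 0.0
```

Emit:
drive_tool(
  grip_force=60,
  increments=[
    {"delta_pos": [0, 0, 0], "turn": 0, "jaw": -1},
    {"delta_pos": [0, 0, 0], "turn": 0, "jaw": -1},
    {"delta_pos": [0, 0, 0], "turn": 0, "jaw": -1},
    {"delta_pos": [0, 0, 0], "turn": 0, "jaw": -1},
    {"delta_pos": [0, 0, 0], "turn": 0, "jaw": -1},
    {"delta_pos": [0, 0, 0], "turn": 0, "jaw": -1},
  ],
)

```text
time: 3.62
tool_pos: [0.5089, 0.0884, 0.183]
tcp_rot: [0.565, 3.089, -0.005]
wrist_force: [-4.4, -10.7, 9.3]
width: 0.378
grip_force: 58.5
```

Emit:
drive_tool(
  increments=[
    {"delta_pos": [0, 0, -10], "turn": 0, "jaw": -1},
    {"delta_pos": [0, 0, -20], "turn": 0, "jaw": -1},
    {"delta_pos": [0, 0, -30], "turn": 0, "jaw": -1},
    {"delta_pos": [0, 0, -30], "turn": 0, "jaw": -1},
    {"delta_pos": [0, 0, 0], "turn": 0, "jaw": -1},
  ],
)

```text
time: 4.03
tool_pos: [0.5117, 0.0906, 0.2785]
tcp_rot: [0.566, 3.077, 0.007]
wrist_force: [1.0, 0.0, -0.9]
width: 0.384
grip_force: 59.8
```

```bash
python3 -c "
from h import *
plan((.560,.333,.29),3.1416,10)"
```

```text
at [0.5117 0.0906 0.2785] yaw 2.7776 F [ 1.   0.  -0.9] w 32.7 g 59.81645464897156 t 4.0333 q [ 0.13  0.08  2.06  0.    0.98 -1.08]
[4.1, 24.4, -1.1] -0.0364
[3.2, 24.5, -1.1] -0.0364
[2.3, 24.6, -1.1] -0.0364
[1.4, 24.7, -1.1] -0.0364
[0.5, 24.7, -1.1] -0.0364
[-0.4, 24.7, -1.1] -0.0364
[-1.3, 24.7, -1.1] -0.0364
[-2.2, 24.6, -1.1] -0.0364
[-3.1, 24.5, -1.1] -0.0364
[-3.9, 24.4, -1.1] -0.0364
```

Emit:
drive_tool(
  increments=[
    {"delta_pos": [4.1, 24.4, -1], "turn": -0.0364, "jaw": -1},
    {"delta_pos": [3.2, 24.5, -1], "turn": -0.0364, "jaw": -1},
    {"delta_pos": [2.3, 24.6, -1], "turn": -0.0364, "jaw": -1},
    {"delta_pos": [1.4, 24.7, -1], "turn": -0.0364, "jaw": -1},
    {"delta_pos": [0.5, 24.7, -1], "turn": -0.0364, "jaw": -1},
  ],
)

```text
time: 4.45
tool_pos: [0.5328, 0.2125, 0.2765]
tcp_rot: [0.283, 3.128, 0.001]
wrist_force: [0.8, -0.1, -1.5]
width: 0.373
grip_force: 59.9
```

Emit:
drive_tool(
  increments=[
    {"delta_pos": [-0.4, 24.7, -1], "turn": -0.0364, "jaw": -1},
    {"delta_pos": [-1.3, 24.7, -1], "turn": -0.0364, "jaw": -1},
    {"delta_pos": [-2.2, 24.6, -1], "turn": -0.0364, "jaw": -1},
    {"delta_pos": [-3.1, 24.5, -1], "turn": -0.0364, "jaw": -1},
    {"delta_pos": [-3.9, 24.4, -1], "turn": -0.0364, "jaw": -1},
    {"delta_pos": [0, 0, 0], "turn": 0, "jaw": -1},
    {"delta_pos": [0, 0, 0], "turn": 0, "jaw": -1},
  ],
)

```text
time: 5.03
tool_pos: [0.5569, 0.3339, 0.2812]
tcp_rot: [-0.003, 3.14, 0.001]
wrist_force: [-0.1, -0.3, -1.1]
width: 0.381
grip_force: 60.0
```

```bash
python3 -c "
from h import *
c=snap('wrist','w2');plan((.560,.332,.25),3.1416,2)
cv2.imwrite('pics/w2b.png',cv2.resize(c['pixels'][:,:,::-1],(800,600)))
o=np.array([.542,.332,0])
for n,p in dict(stopL=(0,.0175,.034),stopR=(0,-.0175,.034),plL=(.055,.013,.072),plR=(.055,-.013,.072),bL=(-.0155,.027,.008),bR=(-.0155,-.027,.008)).items():print(n,(proj('w2',o+p)/.7).round(1))
t=bot.read_state()['tool_pos']
for s in(-.029,-.0305,.0305):
  for z in(-.017,0,.017):print(s,z,(proj('w2',t+[s,0,-.155+z])/.7).round(1))
"
```

```text
at [0.5567 0.3328 0.2808] yaw -3.1406 F [-0.3 -0.6 -1.8] w 32.2 g 59.98655319213867 t 5.0833 q [ 0.5   0.31  1.78 -0.    1.05 -1.07]
[-1.7, -0.4, 15.4] 0.0005
[-1.7, -0.4, 15.4] 0.0005
stopL [421.6 291.3]
stopR [355.5 291.2]
plL [414.6 422.6]
plR [361.3 422.5]
bL [435.9 251.8]
bR [342.  251.5]
-0.029 -0.017 [388.8 317.7]
-0.029 0 [388.4 337.4]
-0.029 0.017 [387.8 362.3]
-0.0305 -0.017 [388.8 313.8]
-0.0305 0 [388.4 333. ]
-0.0305 0.017 [387.7 357.5]
0.0305 -0.017 [388.9 456.5]
0.0305 0 [388.5 488.1]
0.0305 0.017 [388.  526.9]
```

View pics/w2b.png

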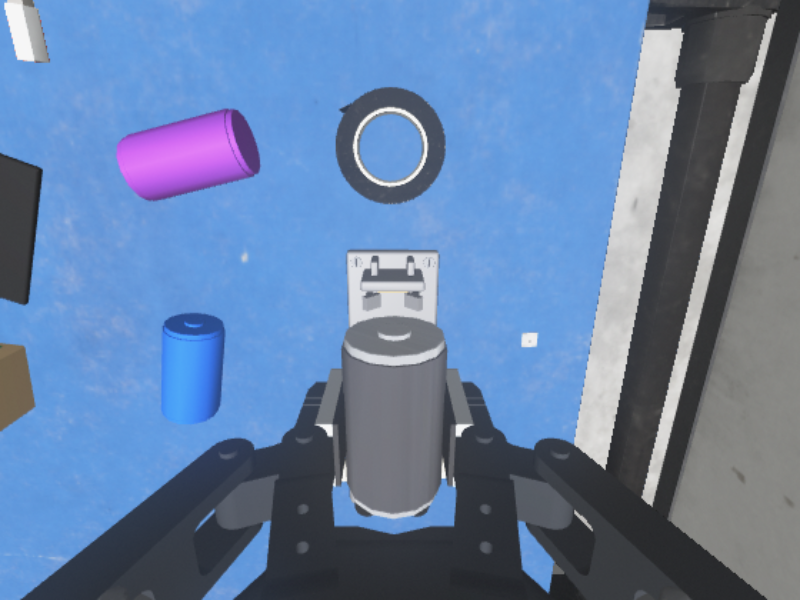

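The view shows the cell held square between the pads (columns 342–447, face rows 317–~354, flat end 517). The holder's stop top is at rows 282–291, columns 360–424, and its base front edge at row 251. Both sit about 2 mm to the side of prediction, which is one shared camera offset, so the cell needs only about -0.7 mm in y. I'll check the cell's pitch from a brightness profile.

```bash
python3 -c "
from h import *
w=cv2.cvtColor(cv2.imread('pics/w2.png'),cv2.COLOR_BGR2GRAY)
for r0,r1 in((215,262),(340,370)):print(r0,w[r0:r1,262].tolist(),w[r0:r1,288].tolist())
t=bot.read_state()['tool_pos']
from scipy.optimize import least_squares
# unknown: dx,dz,pitch ; obs rows (native): face bottom, face top edge, flat top edge
def pred(v):
    dx,dz,p=v;c=t+[dx,0.0021,-.155+dz];a=np.array([np.cos(p),0,np.sin(p)]);n=np.array([-np.sin(p),0,np.cos(p)])
    return np.array([proj('w2',c-.029*a-.017*n)[1],proj('w2',c-.029*a+.017*n)[1],proj('w2',c+.0305*a+.017*n)[1]])
obs=np.array([317,353,517])*.7
print(least_squares(lambda v:pred(v)-obs,[0,0,0],x_scale=[.001,.001,.01]).x)
"
```

```text
215 [168, 210, 220, 220, 220, 219, 217, 165, 118, 116, 116, 117, 115, 117, 115, 115, 116, 114, 114, 114, 115, 117, 116, 116, 115, 115, 115, 116, 116, 116, 115, 115, 130, 206, 219, 220, 219, 220, 218, 179, 91, 121, 121, 122, 121, 122, 121] [170, 185, 216, 216, 216, 216, 213, 138, 115, 117, 117, 116, 116, 116, 117, 117, 113, 112, 113, 116, 117, 115, 116, 116, 115, 113, 114, 114, 115, 117, 116, 115, 120, 166, 218, 219, 219, 219, 219, 215, 86, 115, 120, 120, 120, 119, 120]
340 [119, 119, 118, 117, 119, 118, 118, 118, 118, 118, 117, 118, 118, 118, 119, 118, 125, 195, 218, 217, 199, 148, 146, 144, 145, 144, 145, 144, 143, 142] [118, 118, 118, 118, 118, 119, 118, 117, 118, 118, 118, 117, 118, 117, 117, 117, 121, 170, 215, 215, 211, 127, 146, 145, 146, 142, 141, 142, 145, 147]
[ 0.00194028 -0.00655366  0.05235685]
```

```bash
python3 -c "
from h import *
plan((.565,.332,.214),3.1416,4)"
```

```text
at [0.5567 0.3328 0.2808] yaw -3.1406 F [-0.3 -0.6 -1.8] w 32.2 g 59.98655319213867 t 5.0833 q [ 0.5   0.31  1.78 -0.    1.05 -1.07]
[-2.1, -0.2, 16.7] 0.0002
[-2.1, -0.2, 16.7] 0.0002
[-2.1, -0.2, 16.7] 0.0002
[-2.1, -0.2, 16.7] 0.0002
```

Emit:
drive_tool(
  increments=[
    {"delta_pos": [-2.1, -0.2, 16.5], "turn": 0, "jaw": -1},
    {"delta_pos": [-2.1, -0.2, 16.5], "turn": 0, "jaw": -1},
    {"delta_pos": [-2.1, -0.2, 16.5], "turn": 0, "jaw": -1},
    {"delta_pos": [-2.1, -0.2, 16.5], "turn": 0, "jaw": -1},
    {"delta_pos": [0, 0, 0], "turn": 0, "jaw": -1},
    {"delta_pos": [0, 0, 0], "turn": 0, "jaw": -1},
    {"delta_pos": [0, 0, 0], "turn": 0, "jaw": -1},
  ],
)

```text
time: 5.67
tool_pos: [0.5655, 0.3311, 0.2153]
tcp_rot: [0.001, 3.141, 0.0]
wrist_force: [-0.1, -0.0, 0.7]
width: 0.38
grip_force: 60.0
```

```bash
python3 -c "
from h import *
plan((.573,.332,.214),3.1416,3)"
```

```text
at [0.5655 0.3311 0.2153] yaw 3.1409 F [-0.1 -0.   0.7] w 32.3 g 59.98231887817383 t 5.6667 q [ 0.49  0.4   1.8   0.    0.94 -1.08]
[-2.5, 0.3, 0.4] -0.0002
[-2.5, 0.3, 0.4] -0.0002
[-2.5, 0.3, 0.4] -0.0002
```

Emit:
drive_tool(
  increments=[
    {"delta_pos": [-2.5, 0.2, 0.3], "turn": 0, "jaw": -1},
    {"delta_pos": [-2.5, 0.2, 0.3], "turn": 0, "jaw": -1},
    {"delta_pos": [-2.5, 0.2, 0.3], "turn": 0, "jaw": -1},
    {"delta_pos": [0, 0, 0], "turn": 0, "jaw": -1},
    {"delta_pos": [0, 0, 0], "turn": 0, "jaw": -1},
    {"delta_pos": [0, 0, 0], "turn": 0, "jaw": -1},
  ],
)

```text
time: 6.17
tool_pos: [0.5726, 0.3324, 0.2137]
tcp_rot: [0.001, -3.141, -0.0]
wrist_force: [-2.2, 1.0, 0.1]
width: 0.379
grip_force: 60.0
```

Emit:
drive_tool(
  increments=[
    {"delta_pos": [-2, 0, 0], "turn": 0, "jaw": -1},
    {"delta_pos": [-2, 0, 0], "turn": 0, "jaw": -1},
    {"delta_pos": [-2, 0, 0], "turn": 0, "jaw": -1},
    {"delta_pos": [0, 0, 0], "turn": 0, "jaw": -1},
    {"delta_pos": [0, 0, 0], "turn": 0, "jaw": -1},
    {"delta_pos": [0, 0, 0], "turn": 0, "jaw": -1},
  ],
)

```text
time: 6.67
tool_pos: [0.5786, 0.3324, 0.2134]
tcp_rot: [0.0, -3.141, -0.0]
wrist_force: [-4.4, 1.4, 1.7]
width: 0.375
grip_force: 60.1
```

```bash
python3 -c "
from h import *
plan((.58,.332,.214),3.1416,1)
c=snap('wrist','w3');c2=snap('side','s3')
F=[]
o=np.zeros((600,800,3),np.uint8)
o[:420,:440]=c['pixels'][:,60:500,::-1]
o[:350,440:790]=cv2.resize(c2['pixels'][130:200,265:335,::-1],None,fx=5,fy=5,interpolation=3)
cv2.imwrite('pics/c3.png',o)
for k in range(5):
  F.append(bot.read_state()['wrist_force']);bot.read_camera('top')
print(np.mean(F,0))
print((proj('w3',(.542,.332,.034))), proj('w3',(.542,.3495,.034)))
"
```

```text
at [0.5786 0.3324 0.2134] yaw -3.1414 F [-4.4  1.4  1.7] w 31.9 g 60.11251151561737 t 6.6667 q [ 0.48  0.42  1.78  0.    0.95 -1.09]
[-1.4, -0.4, -0.6] 0.0002
[-5.05544809  0.97757663  1.78955082]
[273.70463155 204.91252381] [307.3714006  204.93641613]
```

View pics/c3.png

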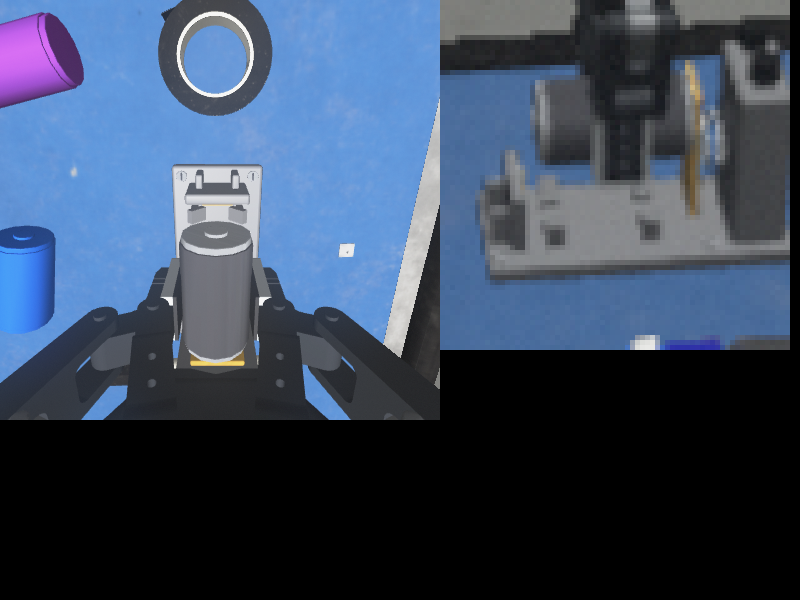

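The cell presses the plate in by about 10 mm (-5 N) and sits level. The side view shows its nub end (535,115) just past the stop's inner face (525,180). Now I'll lower it behind the stop.

Emit:
drive_tool(
  increments=[
    {"delta_pos": [-1, -0.3, 2], "turn": 0, "jaw": -1},
    {"delta_pos": [0, 0, 3], "turn": 0, "jaw": -1},
    {"delta_pos": [0, 0, 3], "turn": 0, "jaw": -1},
    {"delta_pos": [0, 0, 3], "turn": 0, "jaw": -1},
    {"delta_pos": [0, 0, 3], "turn": 0, "jaw": -1},
    {"delta_pos": [0, 0, 0], "turn": 0, "jaw": -1},
    {"delta_pos": [0, 0, 0], "turn": 0, "jaw": -1},
  ],
)

```text
time: 7.6
tool_pos: [0.5791, 0.3318, 0.1986]
tcp_rot: [0.0, -3.14, 0.001]
wrist_force: [-6.0, 0.3, -0.3]
width: 0.38
grip_force: 60.1
```

Emit:
drive_tool(
  increments=[
    {"delta_pos": [0, 0, 3], "turn": 0, "jaw": -1},
    {"delta_pos": [1.2, 0, 1], "turn": 0, "jaw": -1},
    {"delta_pos": [1.2, 0, 1], "turn": 0, "jaw": -1},
    {"delta_pos": [0, 0, 1.5], "turn": 0, "jaw": -1},
    {"delta_pos": [0, 0, 1.5], "turn": 0, "jaw": -1},
    {"delta_pos": [0, 0, 0], "turn": 0, "jaw": -1},
    {"delta_pos": [0, 0, 0], "turn": 0, "jaw": -1},
  ],
)

```text
time: 8.18
tool_pos: [0.5773, 0.3319, 0.1912]
tcp_rot: [0.0, -3.141, 0.0]
wrist_force: [-4.8, 0.2, -0.1]
width: 0.378
grip_force: 60.1
```

Emit:
drive_tool(
  increments=[
    {"delta_pos": [0, 0, 1], "turn": 0, "jaw": -1},
    {"delta_pos": [0, 0, 1], "turn": 0, "jaw": -1},
    {"delta_pos": [0, 0, 0.7], "turn": 0, "jaw": -1},
    {"delta_pos": [0, 0, 0], "turn": 0, "jaw": -1},
    {"delta_pos": [0, 0, 0], "turn": 0, "jaw": -1},
  ],
)

```text
time: 8.6
tool_pos: [0.5774, 0.3319, 0.1887]
tcp_rot: [0.0, -3.141, 0.0]
wrist_force: [-5.4, -0.1, 0.7]
width: 0.377
grip_force: 60.3
```

Emit:
drive_tool(
  increments=[
    {"delta_pos": [1, 0, 0.7], "turn": 0, "jaw": -1},
    {"delta_pos": [1, 0, 0.7], "turn": 0, "jaw": -1},
    {"delta_pos": [0, 0, 0.6], "turn": 0, "jaw": -1},
    {"delta_pos": [0, 0, 0], "turn": 0, "jaw": -1},
    {"delta_pos": [0, 0, 0], "turn": 0, "jaw": -1},
  ],
)

```text
time: 9.02
tool_pos: [0.5761, 0.3323, 0.1879]
tcp_rot: [-0.0, 3.139, 0.002]
wrist_force: [-3.5, 0.7, 5.1]
width: 0.378
grip_force: 60.7
```

Emit:
drive_tool(
  increments=[
    {"delta_pos": [0.5, 0, 0.7], "turn": 0, "jaw": -1},
    {"delta_pos": [0, 0, 0.7], "turn": 0, "jaw": -1},
    {"delta_pos": [0, 0, 0], "turn": 0, "jaw": -1},
    {"delta_pos": [0, 0, 0], "turn": 0, "jaw": -1},
  ],
)

```text
time: 9.35
tool_pos: [0.5759, 0.3326, 0.1874]
tcp_rot: [-0.0, 3.138, 0.003]
wrist_force: [-4.1, 0.3, 8.5]
width: 0.378
grip_force: 61.0
```

```bash
python3 -c "
from h import *
s=bot.read_state();print(s['tool_pos'],s['wrist_force'],s['torque'])"
```

```text
[0.57591375 0.33260983 0.18736004] [-4.13109984  0.34053678  8.45248933] [-0.01083663  0.62782706  0.01038232]
```

Emit:
drive_tool(
  grip_force=20,
  increments=[
    {"delta_pos": [0, 0, 0], "turn": 0, "jaw": -1},
    {"delta_pos": [0, 0, 0], "turn": 0, "jaw": -1},
    {"delta_pos": [0, 0, 0], "turn": 0, "jaw": 0.2},
    {"delta_pos": [0, 0, 0], "turn": 0, "jaw": 0.2},
    {"delta_pos": [0, 0, 0], "turn": 0, "jaw": 0.2},
    {"delta_pos": [0, 0, 0], "turn": 0, "jaw": 0.2},
    {"delta_pos": [0, 0, 0], "turn": 0, "jaw": 0.2},
  ],
)

```text
time: 9.93
tool_pos: [0.5751, 0.3318, 0.1851]
tcp_rot: [-0.0, 3.141, -0.0]
wrist_force: [-0.2, 0.2, -0.7]
width: 0.603
grip_force: 0.0
```

Emit:
drive_tool(
  increments=[
    {"delta_pos": [0, 0, -10], "turn": 0, "jaw": 0.2},
    {"delta_pos": [0, 0, -20], "turn": 0, "jaw": 0.2},
    {"delta_pos": [0, 0, -30], "turn": 0, "jaw": 0.2},
    {"delta_pos": [10, 0, -30], "turn": 0, "jaw": 0.2},
    {"delta_pos": [20, 0, -20], "turn": 0, "jaw": 0.2},
    {"delta_pos": [20, 0, 0], "turn": 0, "jaw": 0.2},
    {"delta_pos": [0, 0, 0], "turn": 0, "jaw": 0.2},
    {"delta_pos": [0, 0, 0], "turn": 0, "jaw": 0.2},
  ],
)

```text
time: 10.6
tool_pos: [0.5244, 0.332, 0.2963]
tcp_rot: [-0.002, 3.14, 0.001]
wrist_force: [0.1, 0.2, -0.1]
width: 0.599
grip_force: 0.0
```

```bash
python3 -c "
from h import *
c=snap('wrist','w4');c2=snap('side','s4');c3=snap('top','t4')
o=np.zeros((600,800,3),np.uint8)
o[:420,:400]=c['pixels'][:,80:480,::-1]
o[:350,400:800]=cv2.resize(c2['pixels'][130:200,260:340,::-1],None,fx=5,fy=5,interpolation=3)
o[420:600,:240]=cv2.resize(c3['pixels'][175:250,305:405,::-1],(240,180))
o[360:600,420:800]=cv2.resize(c3['pixels'][118:202,150:283,::-1],(380,240),interpolation=3)
cv2.imwrite('pics/c4.png',o)
H=np.array([.542,.332,0])
for n,p in dict(nubtop=(.0015,0,.048),flattop=(.061,0,.048),stop=(0,0,.034)).items():print(n,proj('w4',H+p).round(1)-[80,0],((proj('s4',H+p)-[260,130])*5+[400,0]).round(0))
"
```

```text
nubtop [194.5 244.1] [507. 142.]
flattop [194.5 306.7] [659. 133.]
stop [194.6 235.2] [503. 172.]
```

View pics/c4.png

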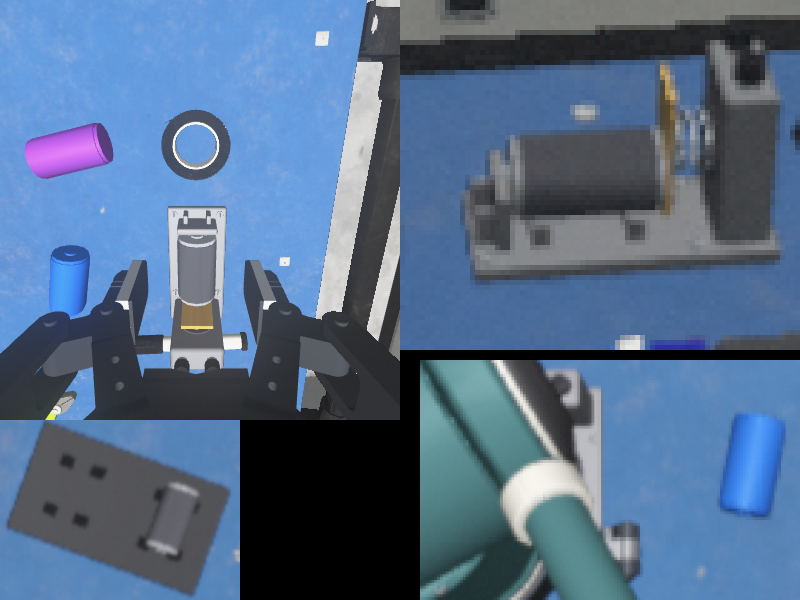

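The views show the cell lying level in the holder, from its nub behind the stop (515,160) to its flat end on the plate (662,165) in the side crop, within about 1 px of the loaded pose. The gripper is clear and the small cell is still in its seat, so I'm handing in.

```bash
python3 -c "
from h import *
print(bot.finish_job())"
```

```text
the job is handed in; nothing more can be done
None
```

The large cell is loaded level in the holder, nub behind the end stop and flat end on the sprung plate; it has been let go, the small cell is still in the tray, and the job was handed in at about 11 s (no verdict was returned).

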